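# Wipe the cartridge jig clean and close it with its cover plate

## Task

Press the scraper lightly down on the jig's bed behind the broken plastic tabs and, keeping it lightly pressed down, wipe all four tabs along the bed and over the edge into the blue catch tray without touching them with the fingers; then stand the scraper back on its blue pad. Then lower the green cover plate over the two brass pins, keeping hold of it until it lies flush on the bed; press gently throughout and leave the other things on the bench where they are.

Things in the scene. Friction and masses are not known exactly. Their poses are not given: they have to be found in the camera images.
- jig: Fixed jig with an aluminium bed, 190 (x) by 224 (y) mm. Origin: centre of its underside, on the table; bed top at z = 30 mm; +x is the wiping direction. Dark lips at y = +-105 to 112 stand 7 mm above the bed. Two brass pins stand in slots near y = +-85 mm (see bed).
- bed (a point): Centre of the bed's top face; jig's axes. Two brass pins at y = +-85 mm, 12 mm diameter, 22 mm above the bed, tapering to 6 mm in the last 8 mm. Both are clamped in slots at one common x, somewhere from -12 to +12 mm, not reported: find it by feel or by sight.
- tray (a point): Middle of the floor of the blue catch tray along the jig's +x edge, 4 mm above the table; jig's axes. The tray spans 95 mm (x) by 224 mm (y), jig x = 95 to 190 mm; its walls are 20 mm high, lower than the bed.
- scraper: Loose scraper block, symmetric under a half turn. Origin at the centre of its underside. Orange blade block 24 (x) by 130 (y) by 20 mm high, flat underside; on it a black grip 26 (x) by 80 (y) mm from z = 20 to 68 mm, to be pinched across x from above. About 0.13 to 0.22 kg. It starts on the blue pad.
- pad: Fixed blue parking pad for the scraper, 120 (x) by 170 (y) by 4 mm. Origin at the centre of its underside, on the table.
- cover: Loose green cover plate, symmetric under a half turn, 110 (x) by 200 (y) by 8 mm, lying flat on the table. Origin at the centre of its underside. Two through holes of 14 mm diameter at x = 0, y = +-85 mm. Red bar handle 20 (x) by 90 (y) mm, bar from z = 26 to 48 mm above the underside, to be pinched across x from above. About 0.25 to 0.42 kg.
- chip0: Loose blue broken-off plastic tab, 32 by 12 by 5 mm with an 8 mm stub at one side, lying on the bed between the pins (jig x = -22 to +47, y = -35 to +35 mm for its origin). Origin at the centre of its underside.
- chip1: Loose red broken-off plastic tab, 32 by 12 by 5 mm with an 8 mm stub at one side, lying on the bed between the pins (jig x = -22 to +47, y = -35 to +35 mm for its origin). Origin at the centre of its underside.
- chip2: Loose yellow broken-off plastic tab, 32 by 12 by 5 mm with an 8 mm stub at one side, lying on the bed between the pins (jig x = -22 to +47, y = -35 to +35 mm for its origin). Origin at the centre of its underside.
- chip3: Loose black broken-off plastic tab, 32 by 12 by 5 mm with an 8 mm stub at one side, lying on the bed between the pins (jig x = -22 to +47, y = -35 to +35 mm for its origin). Origin at the centre of its underside.
- cartridge_cyan: Black ink cartridge with a blue lid, 66 by 40 by 51 mm, a bystander. Origin at the centre of its underside.
- cartridge_magenta: Black ink cartridge with a red lid, 66 by 40 by 51 mm, a bystander. Origin at the centre of its underside.
- cartridge_yellow: Black ink cartridge with a yellow lid, 66 by 40 by 51 mm, a bystander. Origin at the centre of its underside.
- screwdriver: Red-handled screwdriver, 170 mm, lying, a bystander. Origin under its middle.
- bottle: White plastic bottle, 52 mm diameter, 100 mm high, a bystander. Origin at the centre of its underside.

How it is judged:
On the way, in this order (a step that is already met when the one before it is completed fails the run):
1. the scraper bears on the bed (over 1 N) behind the tabs (its centre at jig x below -45 mm) (contact force between scraper and jig above 1 N and x of scraper in the frame of jig below -0.045 m and z of scraper in the frame of jig below 0.034 m), for 0.1 s.
2. past the middle of the bed (centre at jig x over 10 mm) the scraper still bears on the bed (over 0.5 N), upright, with all four tabs ahead of it (tab x over 20 mm) (contact force between scraper and jig above 0.5 N and x of scraper in the frame of jig above 0.01 m and z of scraper in the frame of jig below 0.034 m and angle between scraper's own z axis and vertical below 0.15 rad and x of each of chip0, chip1, chip2, chip3 in the frame of jig above 0.02 m), for 0.05 s.
3. all four tabs lie in the catch tray (x of chip0 in the frame of jig between 0.095 and 0.19 m and y of chip0 in the frame of jig between -0.112 and 0.112 m and z of each of chip0, chip1, chip2, chip3 in the frame of jig below 0.025 m and x of chip1 in the frame of jig between 0.095 and 0.19 m and y of chip1 in the frame of jig between -0.112 and 0.112 m and x of chip2 in the frame of jig between 0.095 and 0.19 m and y of chip2 in the frame of jig between -0.112 and 0.112 m and x of chip3 in the frame of jig between 0.095 and 0.19 m and y of chip3 in the frame of jig between -0.112 and 0.112 m), for 0.2 s.
4. the scraper stands on its blue pad, let go (x of scraper in the frame of pad between -0.045 and 0.045 m and y of scraper in the frame of pad between -0.035 and 0.035 m and z of scraper in the frame of pad below 0.008 m and angle between scraper's own z axis and vertical below 0.08 rad and contact force between the fingers and scraper below 0.1 N), for 0.1 s.
At the end, for the whole second after the job is handed in: Four tabs in the tray (under 25 mm high); scraper upright (0.08 rad) on the pad, to 45 mm (x), 35 mm (y); cover over both pins, flush on the bed (within 2 mm), within 16 mm (x), 4 mm (y) of the jig centre, aligned to 0.03 rad, tilt under 0.02 rad; all at rest (all of step 3 and x of scraper in the frame of pad between -0.045 and 0.045 m and y of scraper in the frame of pad between -0.035 and 0.035 m and z of scraper in the frame of pad below 0.008 m and angle between scraper's own z axis and vertical below 0.08 rad and x of cover in the frame of jig between -0.016 and 0.016 m and y of cover in the frame of jig between -0.004 and 0.004 m and angle between the y axis of cover and the y axis of jig, either way round below 0.03 rad and z of cover in the frame of jig between 0.027 and 0.032 m and angle between cover's own z axis and vertical below 0.02 rad and linear speed of each of cover, scraper, chip0, chip1, chip2, chip3 below 0.02 m/s); the robot touches nothing.
It fails at once if the scraper is pressed on the jig with over 60 N (contact force between scraper and jig above 60 N).
It fails at once if the cover is pressed on the jig with over 60 N (contact force between cover and jig above 60 N).
It fails at once if the fingers touch a tab (contact force between the fingers and chip0 above 0.3 N or contact force between the fingers and chip1 above 0.3 N or contact force between the fingers and chip2 above 0.3 N or contact force between the fingers and chip3 above 0.3 N).
It fails at once if the cover is let go over the jig more than 10 mm above the bed (horizontal distance between cover and jig below 0.05 m and z of cover in the frame of jig above 0.04 m and contact force between the fingers and cover below 0.05 N).
It fails at once if another thing on the bench is moved by more than 20 mm (distance of any of cartridge_cyan, cartridge_magenta, cartridge_yellow, screwdriver, bottle from where it was at the start of the episode above 0.02 m).
It also fails if it takes over 72 s, if anything falls off the work surface, if the arm or the gripper's body presses on something with over 40 N, if the wrist force passes 120 N, or if a joint passes its speed limit or range.

## Robot

A 6-joint arm with a two-finger parallel gripper is mounted at the origin on the work surface. World frame = base frame: x ahead of the robot, y to its left, z up, the work surface at z = 0. Lengths are in m, angles in rad, forces in N, time in s.
With the tool pointing down it reaches from about 0.275 to 0.875 m from the base axis. Payload 12.5 kg.
Tool frame: the origin (TCP) lies at the very end of the fingers, on their centre line; the grasp point (between the pads) lies 19 mm behind it; z points along the fingers, y is the line along which they close (so a half turn about z gives the same grasp; the last joint's range is limited). The gripper opens to 85 mm and grips with 20 to 120 N. Pads are 22 mm wide; open, the fingers measure 114 mm over their backs; the gripper's body (76 mm by 85 mm) begins 54 mm behind the grasp point. The pads swing forward as they close: fully open they stand 13 mm farther back than shut.
Start: joints at [1.138, 0.351, 1.652, -0, 1.139, -0.085], TCP at [0.187, 0.517, 0.231] pointing down, gripper open.
Joint ranges: [-2.75, 2.75], [-0.79, 2.1], [0.01, 2.65], [-1.57, 4.71], [0.07, 3.14], [-2.87, 2.87]. Speed limits (rad/s): [2.22, 2.22, 2.79, 3.14, 3.14, 3.14].

## Interface

Orientations are given as a 3x3 rotation matrix whose columns are the frame's x, y, z axes.
In Python, from bench import manip gives the robot as it stands. Calls block until the motion is done:
- manip.move_ptp(position, orientation): joint-space move of the TCP to a pose.
- manip.move_l(position, attitude=None, max_speed=0.15): straight line of the TCP; attitude=None keeps the orientation; max_speed is the mean speed in m/s.
- manip.move_j(angles): joint-space move.
- manip.set_gripper(opening, effort=None): opening from 0.0 (shut) to 1.0 (fully open); effort is the grip in N (None keeps the last); returns when the fingers have stopped.
- manip.dwell(seconds).
- manip.inverse_kinematics(position, orientation): joint angles nearest the present ones, or None.
- manip.grab_frame(name): name is "side" or "top"; returns (picture, depth): 384x512x3 uint8, red, green, blue; 384x512 float32, m along the optical axis (not along the pixel's ray), 0 where there is no reading.
- manip.get_calibration(name): a dict with "camera_matrix" (3x3 intrinsics, pixels), "R" (3x3) and "t" (3): a world point X has camera coordinates R X + t. Camera axes: x right, y down, z forward; pixel columns grow to the right and rows downward; lengths in m; the calibration is good to about 2 mm. A picture is of the moment at which its call begins. get_calibration takes no time and is no camera call.
A pose or a line that the arm cannot do raises manip.Unreachable and nothing moves.
- manip.sign_off(): hands the job in; it is judged then, once.
Trained networks look in the newest picture that a camera, given by its name, has taken for a name from the list of things; names that differ only in an ending like _2 or _b are one class to them, and where a whole thing is asked for, a point or a joint stands for the part that bears it (a point fixed in the world has none). Each returns a list of dicts, best first, with "confidence" (0 to 1); they miss things now and then, are a little off and sometimes report something else, mostly with a low value. They report only what shows in the picture. A call takes as long as a camera call.
- manip.look_for(camera, name): "at" ([x, y, z] in m, in world coordinates, good to about 4 mm: the middle of the surface that is visible of it).
Readings, each from a call of its own:
- manip.current_time(): time.
- manip.current_qpos(): joint angles.
- manip.current_joint_vel(): joint speeds.
- manip.current_joint_torque(): joint torques, N m.
- manip.current_ee_pos(): TCP position.
- manip.current_tcp_rot(): TCP orientation.
- manip.current_force(): force on the tool from outside, world axes, zero at the start.
- manip.current_ft_torque(): the same for the moment, N m.
- manip.current_grip_width(): opening from 0.0 (shut) to 1.0 (fully open).
- manip.current_grip_force(): force on a finger pad.
Only numpy, scipy, OpenCV 4.12 (cv2) and the standard library are available. Lean on these libraries where they do the work, as an engineer would, in place of code of your own. Each camera call takes 0.05 s, during which the arm holds its last target. There are 200 camera calls.

## Working session

There is one attempt and no reset: what is moved stays moved. The work goes in short steps, each a Python script; the robot and the scene stay as the last script left them, time stands still between calls to the robot, and variables do not carry over. Pictures are saved under pics/ and viewed, at most 10 in all, crops included, and the job is handed in when it is done.

```bash
ls; mkdir -p pics
python3 - <<'E'
from bench import manip
import cv2, numpy as np
for c in ("top","side"):
    im,d=manip.grab_frame(c); cv2.imwrite(f"pics/{c}0.png",im[:,:,::-1]); np.save(f"{c}0.npy",d); np.save(f"{c}0im.npy",im)
    print(c,{k:np.round(v,3).tolist() for k,v in manip.get_calibration(c).items()})
    for n in ["jig","bed","scraper","pad","cover","chip0","chip1","chip2","chip3","tray","bottle","screwdriver","cartridge_cyan"]:
        try: print(n,[(np.round(r["at"],3).tolist(),round(r["confidence"],2)) for r in manip.look_for(c,n)[:2]])
        except Exception as e: print(n,repr(e))
print(manip.current_time(), manip.current_tcp_rot())
E
```

```text
pics
top {'camera_matrix': [[474.825, 0.0, 249.369], [0.0, 474.825, 190.428], [0.0, 0.0, 1.0]], 'R': [[-0.015, -1.0, 0.002], [-0.99, 0.015, -0.139], [0.139, -0.004, -0.99]], 't': [0.014, 0.565, 1.086]}
jig [([0.564, -0.019, 0.027], 0.69)]
bed [([0.567, -0.014, 0.029], 0.86)]
scraper [([0.482, -0.361, 0.073], 0.76), ([0.706, 0.29, 0.05], 0.47)]
pad [([0.46, -0.369, 0.003], 0.72), ([0.707, 0.293, 0.05], 0.56)]
cover [([0.488, 0.344, 0.012], 0.69), ([0.568, -0.014, 0.031], 0.6)]
chip0 [([0.592, -0.029, 0.035], 0.53), ([0.599, -0.085, 0.038], 0.48)]
chip1 [([0.592, -0.029, 0.035], 0.53), ([0.599, -0.085, 0.038], 0.48)]
chip2 [([0.592, -0.029, 0.035], 0.53), ([0.599, -0.085, 0.038], 0.48)]
chip3 [([0.592, -0.029, 0.035], 0.53), ([0.599, -0.085, 0.038], 0.48)]
tray []
bottle [([0.772, 0.168, 0.069], 0.95)]
screwdriver [([0.357, -0.185, 0.023], 0.59), ([0.463, -0.371, 0.008], 0.33)]
cartridge_cyan [([0.72, -0.303, 0.049], 0.7)]
side {'camera_matrix': [[380.567, 0.0, 251.72], [0.0, 380.567, 195.694], [0.0, 0.0, 1.0]], 'R': [[0.988, -0.155, -0.009], [-0.117, -0.704, -0.701], [0.102, 0.693, -0
[... 251 characters left out ...]

chip0 [([0.548, -0.024, 0.036], 0.6), ([0.536, -0.083, 0.037], 0.57)]
chip1 [([0.548, -0.024, 0.036], 0.6), ([0.536, -0.083, 0.037], 0.57)]
chip2 [([0.548, -0.024, 0.036], 0.6), ([0.536, -0.083, 0.037], 0.57)]
chip3 [([0.548, -0.024, 0.036], 0.6), ([0.536, -0.083, 0.037], 0.57)]
tray [([0.569, -0.057, 0.031], 0.9), ([0.79, -0.032, 0.052], 0.5)]
bottle [([0.777, 0.162, 0.06], 0.67), ([0.532, -0.085, 0.036], 0.34)]
screwdriver [([0.558, -0.059, 0.031], 0.69), ([0.356, -0.201, 0.024], 0.63)]
cartridge_cyan [([0.715, -0.321, 0.052], 0.74)]
1.4 [[-9.40115676e-01  3.40855564e-01  1.12813394e-05]
 [ 3.40855564e-01  9.40115675e-01  3.88711448e-05]
 [ 2.64368197e-06  4.03886799e-05 -9.99999999e-01]]
```

View pics/top0.png

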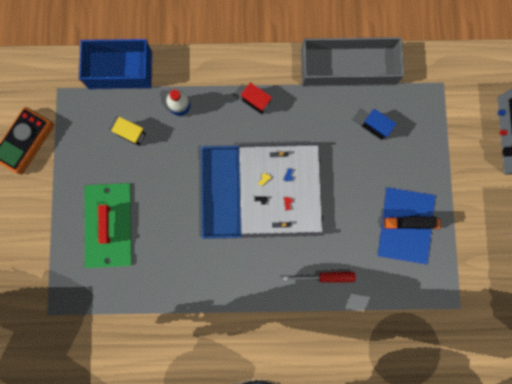

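View pics/side0.png

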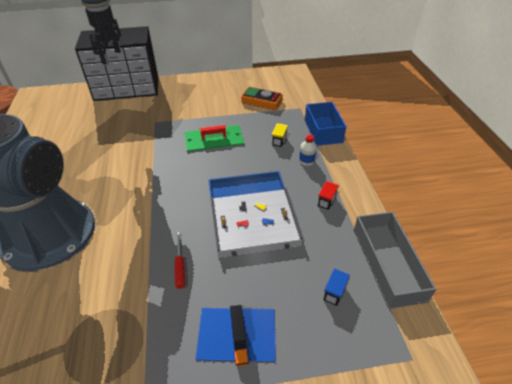

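The top view shows the jig at px (262,190), its tray on the left (world +y). The cover is at (107,225), and the scraper stands on the pad at (410,223), turned roughly 90° to the pad. The pins are near (281,154) and (283,224). Next I'll fit the poses from the point clouds.

```bash
cat > h.py <<'E'
import numpy as np, cv2
from bench import manip
def cloud(c, im, d):
    k=manip.get_calibration(c); K=np.array(k["camera_matrix"]);R=np.array(k["R"]);t=np.array(k["t"])
    v,u=np.indices(d.shape); P=np.stack([(u-K[0,2])/K[0,0]*d,(v-K[1,2])/K[1,1]*d,d],-1)
    return (P-t)@R, cv2.cvtColor(im,cv2.COLOR_RGB2HSV), d>0
def rect(W,m):
    p=W[m]; (c,s,a)=cv2.minAreaRect((p[:,:2]*1000).astype(np.float32))
    return np.round(c,1),np.round(s,1),round(a,2),"n",len(p),"zmed",round(float(np.median(p[:,2]))*1000,1)
def box(W,x0,x1,y0,y1,z0,z1):
    return (W[...,0]>x0)&(W[...,0]<x1)&(W[...,1]>y0)&(W[...,1]<y1)&(W[...,2]>z0)&(W[...,2]<z1)
E
python3 - <<'E'
from h import *
for c in ("top","side"):
    W,H,ok=cloud(c,np.load(c+"0im.npy"),np.load(c+"0.npy")); h,s,v=H[...,0],H[...,1],H[...,2]
    print(c)
    J=(.4,.75,-.2,.2)
    g=lambda n,m:print(n,*rect(W,m&ok)) if (m&ok).sum()>3 else print(n,"none",(m&ok).sum())
    g("bed z25-33",box(W,*J,.025,.034)&(s<60))
    g("jig+lips",box(W,*J,.025,.040))
    g("jig all",box(W,*J,.012,.045))
    g("tray blue",box(W,*J,-.01,.03)&(s>100)&(h>95)&(h<125))
    cov=box(W,.35,.65,.2,.5,-.01,.02)
    g("cover",cov&(s>100)&(h>40)&(h<85))
    g("handle",box(W,.35,.65,.2,.5,.040,.06))
    g("pad",box(W,.3,.65,-.55,-.25,-.005,.012)&(s>100)&(h>95)&(h<125))
    g("grip top",box(W,.3,.65,-.55,-.25,.060,.09))
    g("orange",box(W,.3,.65,-.55,-.25,.01,.03)&(s>120)&(h<20))
    g("orange top",box(W,.3,.65,-.55,-.25,.016,.03)&(s>120)&(h<20))
    # pins
    m=box(W,*J,.037,.07)&ok
    n,l,st,ce=cv2.connectedComponentsWithStats(m.astype(np.uint8))
    for i in range(1,n):
        p=W[l==i]; print("  hi blob",len(p),np.round(p.mean(0)*1000,1),"zmax",round(p[:,2].max()*1000,1),"px",np.round(ce[i]), "hsv",np.median(H[l==i],0))
    print("obstacle tops",[ (np.round(W[l2==i].mean(0),3).tolist(),len(W[l2==i])) for n2,l2,s2,_ in [cv2.connectedComponentsWithStats((box(W,.25,.9,-.6,.55,.04,.3)&ok).astype(np.uint8))] for i in range(1,n2) if s2[i,4]>20])
im=cv2.imread("pics/top0.png")[135:245,190:330]; im2=cv2.imread("pics/top0.png")[180:270,370:450]
a=cv2.resize(im,None,fx=3.6,fy=3.6,interpolation=cv2.INTER_CUBIC); b=cv2.resize(im2,(290,a.shape[0]),interpolation=cv2.INTER_CUBIC)
cv2.imwrite("pics/crop0.png",np.hstack([a,b]))
E
```

```text
top
bed z25-33 [569.  -69.8] [224.4 194.4] 0.55 n 6176 zmed 30.3
jig+lips [568.7 -22.7] [224.6 288.5] 0.47 n 7267 zmed 30.8
jig all [568.5 -23. ] [224.7 291.3] 0.5 n 7817 zmed 30.6
tray blue [570.3  77.5] [229.4  95.9] 1.18 n 3511 zmed 4.6
cover [492.3 349.4] [201.6 113.2] 2.83 n 3284 zmed 7.9
handle [490.7 349.6] [89.2 22.2] 2.34 n 374 zmed 47.7
pad [ 480.5 -374.7] [123.2 171.4] 79.52 n 2874 zmed 4.6
grip top [ 483.5 -381.4] [81.5 25.6] 89.28 n 424 zmed 72.5
orange [ 483.6 -381.6] [130.9  22.4] 88.01 n 154 zmed 24.5
orange top [ 483.6 -381.6] [130.9  22.4] 88.01 n 149 zmed 24.5
  hi blob 30 [677.  -32.4  38.4] zmax 40.9 px [264. 144.] hsv [112.   16.   79.5]
  hi blob 9 [675.9 -57.3  39.2] zmax 41.1 px [275. 144.] hsv [107.  13.  83.]
  hi blob 1 [679.1 -74.4  39.9] zmax 39.9 px [282. 143.] hsv [120.  16.  80.]
  hi blob 35 [676.5 -98.   39.4] zmax 42.7 px [292. 144.] hsv [114.  13.  79.]
  hi blob 14 [ 678.5 -127.1   38.6] zmax 40.1 px [304. 143.] hsv [110.   13.5  80. ]
  hi blob 18 [ 678.7 -144.    39. ] zmax 42.2 px [311. 143.] hsv [111.   20.   83.5]
  hi blob 8 [ 678.3 -158.3 
[... 6657 characters left out ...]
 -96.4  37.2] zmax 37.2 px [245. 225.] hsv [  0. 169. 183.]
  hi blob 1 [ 459.9 -108.4   38.4] zmax 38.4 px [215. 232.] hsv [120.   9. 108.]
  hi blob 10 [ 461.2 -122.8   38. ] zmax 39.5 px [216. 236.] hsv [120.  14. 104.]
  hi blob 4 [ 462.5 -137.5   38.6] zmax 39.3 px [217. 240.] hsv [117.  11. 102.]
  hi blob 16 [ 461.3 -154.3   38.3] zmax 40.4 px [217. 246.] hsv [117.5   9.5 104. ]
obstacle tops [([0.714, 0.537, 0.044], 28), ([0.858, 0.319, 0.058], 399), ([0.715, 0.29, 0.051], 162), ([0.49, 0.345, 0.047], 134), ([0.78, 0.163, 0.07], 269), ([0.793, -0.019, 0.051], 255), ([0.849, -0.265, 0.054], 771), ([0.485, -0.077, 0.047], 22), ([0.724, -0.314, 0.052], 464), ([0.484, -0.39, 0.07], 529)]
```

View pics/crop0.png

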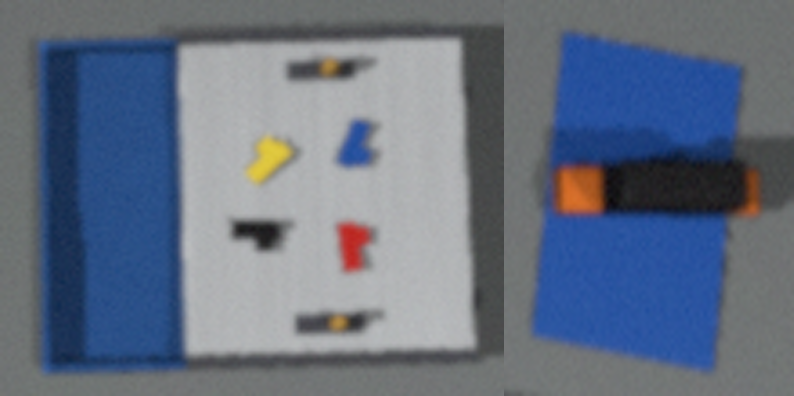

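```bash
cat >> h.py <<'E'
def Rt(deg):
    a=np.radians(deg); c,s=np.cos(a),np.sin(a)
    return np.array([[-s,c,0],[c,s,0],[0,0,-1.]])
def F(n=4):
    f=[]
    for _ in range(n): manip.dwell(.02); f.append(manip.current_force())
    return np.mean(f,0)
JA=np.radians(0.5); JX=np.array([-np.sin(JA),np.cos(JA)]); JY=np.array([-np.cos(JA),-np.sin(JA)]); JO=np.array([.5690,-.0697])
def jig(x,y,z): return np.r_[JO+JX*x+JY*y, z]
def st(): print("t",round(manip.current_time(),2),"p",np.round(manip.current_ee_pos(),4),"F",np.round(manip.current_force(),1),"w",round(manip.current_grip_width(),3),"gf",round(manip.current_grip_force(),1))
E
python3 - <<'E'
from h import *
# refine pins by sight: tip blob centroid back-projected on z=0.047
for c in ("top","side"):
    im=np.load(c+"0im.npy"); W,H,ok=cloud(c,im,np.load(c+"0.npy"))
    k=manip.get_calibration(c); K=np.array(k["camera_matrix"]);R=np.array(k["R"]);t=np.array(k["t"]); C=-R.T@t
    brass=(H[...,0]>10)&(H[...,0]<26)&(H[...,1]>80)
    for x in (.653,.484):
        m=brass&box(W,x-.02,x+.02,-.095,-.055,.030,.06)
        v,u=np.nonzero(m); r=R.T@np.linalg.inv(K)@[u.mean(),v.mean(),1]
        P=C+r*(.042-C[2])/r[2]; print(c,m.sum(),np.round(P*1000,1))
q=manip.current_qpos()
for nm,p in (("scr",(.4838,-.382,.1)),("bed",jig(-.062,0,.1)),("tray",jig(.095,0,.06)),("cov",(.4915,.3485,.06))):
    for a in (-1.3,178.7,90.5,-89.5,2.3,182.3):
        s=manip.inverse_kinematics(p,Rt(a)); print(nm,a,None if s is None else np.round(s,2))
E
```

```text
top 21 [653.1 -71.8  42. ]
top 20 [483.4 -73.6  42. ]
side 18 [653.2 -75.2  42. ]
side 22 [484.8 -75.1  42. ]
scr -1.3 [-0.74  0.62  1.58 -0.    0.94 -0.72]
scr 178.7 [-0.74  0.62  1.58 -0.    0.94  2.42]
scr 90.5 [-0.74  0.62  1.58 -0.    0.94 -2.32]
scr -89.5 [-0.74  0.62  1.58 -0.    0.94  0.82]
scr 2.3 [-0.74  0.62  1.58 -0.    0.94 -0.78]
scr 182.3 [-0.74  0.62  1.58 -0.    0.94  2.36]
bed -1.3 [-0.31  0.57  1.67 -0.    0.9  -0.28]
bed 178.7 [-0.31  0.57  1.67 -0.    0.9   2.86]
bed 90.5 [-0.31  0.57  1.67 -0.    0.9  -1.89]
bed -89.5 [-0.31  0.57  1.67 -0.    0.9   1.26]
bed 2.3 [-0.31  0.57  1.67 -0.    0.9  -0.35]
bed 182.3 [-0.31  0.57  1.67 -0.    0.9   2.79]
tray -1.3 [-0.04  0.61  1.73 -0.    0.8  -0.01]
tray 178.7 None
tray 90.5 [-0.04  0.61  1.73 -0.    0.8  -1.62]
tray -89.5 [-0.04  0.61  1.73 -0.    0.8   1.52]
tray 2.3 [-0.04  0.61  1.73 -0.    0.8  -0.08]
tray 182.3 None
cov -1.3 [ 0.54  0.66  1.63 -0.    0.85  0.56]
cov 178.7 [ 0.54  0.66  1.63 -0.    0.85 -2.58]
cov 90.5 [ 0.54  0.66  1.63 -0.    0.85 -1.04]
cov -89.5 [ 0.54  0.66  1.63 -0.    0.85  2.1 ]
cov 2.3 [ 0.54  0.66  1.63 -0.    0.85  0.5 ]
cov 182.3 [ 0.54  0.66  1.63 -0.    0.85 -2.64]
```

Run:
```python
from h import *
g=Rt(-1.3)
manip.move_ptp((.4838,-.382,.16),g); st()
manip.move_l((.4838,-.382,.033),max_speed=.15)
manip.set_gripper(0.0,60); st()
manip.move_l((.4838,-.382,.12),max_speed=.2); manip.dwell(.1); st()
manip.move_ptp(jig(-.064,0,.12),Rt(-89.5)); manip.dwell(.1); st()
im,d=manip.grab_frame("top"); W,H,ok=cloud("top",im,d)
im2,d2=manip.grab_frame("side"); 
cv2.imwrite("pics/held.png",np.hstack([im[100:290,170:370],im2[130:320,150:350]])[:,:,::-1].repeat(2,0).repeat(2,1))
m=box(W,.45,.7,-.25,-.05,.05,.2)&ok&(H[...,0]<20)&(H[...,1]>130); print(rect(W,m))
```

```text
t 4.72 p [ 0.4842 -0.3815  0.1601] F [0.1 0.  0.9] w 1.0 gf 0.0
t 6.29 p [ 0.4839 -0.3821  0.0333] F [-0.7  0.5  3.1] w 0.298 gf 59.2
t 6.97 p [ 0.483  -0.3813  0.1181] F [-0.3 -0.1 -1. ] w 0.295 gf 58.9
t 8.79 p [ 0.5695 -0.1341  0.1199] F [ 0.4  0.9 -1.6] w 0.293 gf 58.8
(array([652.9, -71.8]), array([7. , 1.9]), 85.68, 'n', 5, 'zmed', 51.6)
```

View pics/held.png

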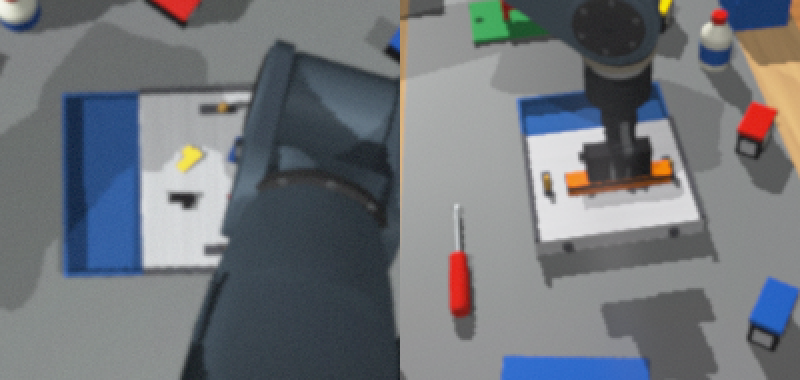

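The scraper is held upright and parallel to the jig, with its blade at about (620,178) in the right half. The tabs are well ahead of it. Now I'll press down by feel.

Run:
```python
from h import *
manip.move_l(jig(-.064,0,.064),max_speed=.12); manip.dwell(.2)
b=F(8); print("base",np.round(b,2)); st()
z=.062
while z>.050:
    manip.move_l(jig(-.064,0,z),max_speed=.03); manip.dwell(.05); f=F(3)-b; print(round(z,4),np.round(f,1))
    if f[2]>7: break
    z-=.0005 if f[2]>1 or z<.0605 else .001
manip.dwell(.1); st(); print(np.round(F(6)-b,1))
np.save("press.npy",np.r_[z,b])
```

```text
base [ 0.3  0.2 -1.5]
t 9.84 p [ 0.5697 -0.1338  0.0645] F [ 0.2  1.1 -1.6] w 0.293 gf 58.8
0.062 [-0.4 -0.1  0.3]
0.061 [-0.5 -0.5  0.8]
0.06 [-0.6 -0.2  0.6]
0.0595 [ 0.2  0.3 -0. ]
0.059 [-1.7  0.5  5.6]
0.0585 [-4.8  0.6 12. ]
t 12.04 p [ 0.5696 -0.1337  0.0592] F [-3.8  1.8 11. ] w 0.296 gf 60.5
[-5.   1.3 12.4]
```

Run:
```python
from h import *
p=np.load("press.npy"); z,b=p[0],p[1:]
for x in np.r_[np.arange(-.048,.094,.016),.097]:
    manip.move_l(jig(x,0,z),max_speed=.08); f=np.mean([manip.current_force() for _ in range(2)],0)-b
    print(round(x,3),round(z,4),np.round(f,1))
    if x<.06: z+=np.clip((f[2]-11)/13*.0005,-.0007,.0007)
st()
manip.move_l(jig(.097,0,z+.05),max_speed=.12)
manip.move_ptp(jig(-.09,0,.17),Rt(-89.5)); st()
im,d=manip.grab_frame("top");im2,d2=manip.grab_frame("side")
cv2.imwrite("pics/wiped.png",np.hstack([im[100:290,170:370],im2[130:320,150:350]])[:,:,::-1].repeat(2,0).repeat(2,1))
```

```text
-0.048 0.0585 [ 0.8  3.9 10.1]
-0.032 0.0585 [-1.   4.6  9.9]
-0.016 0.0584 [ 0.5  4.7 10.3]
0.0 0.0584 [ 0.6  3.6 11.2]
0.016 0.0584 [-0.8  3.6 10. ]
0.032 0.0584 [-0.4  3.4 10.9]
0.048 0.0584 [-1.2  4.1 11. ]
0.064 0.0584 [-1.2  3.8 10.9]
0.08 0.0584 [-0.3  3.9 10.6]
0.097 0.0584 [ 0.3  3.3 10.3]
t 15.65 p [0.569  0.028  0.0593] F [0.6 3.5 8.8] w 0.297 gf 60.1
t 17.02 p [ 0.5694 -0.1586  0.169 ] F [ 0.   0.8 -1.4] w 0.3 gf 58.9
```

View pics/wiped.png

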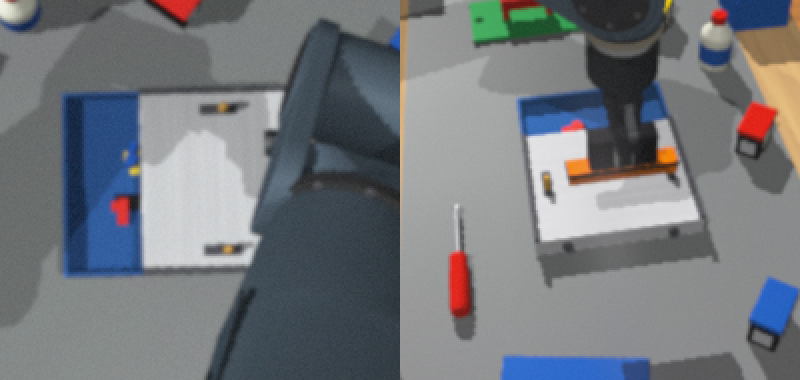

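The red, blue and yellow tabs show in the tray at (122,208), (130,155) and (135,170), close to the bed wall. The black one is probably at (133,203). I'll check their heights from the depth picture before parking the scraper.

Run:
```python
from h import *
im,d=manip.grab_frame("top"); W,H,ok=cloud("top",im,d)
h,s,v=[H[...,i] for i in range(3)]
q=W[...,:2]-JO; x=q@JX; y=q@JY
R=(x>-.1)&(x<.2)&(abs(y)<.1)&ok
hit=R&(x>.085)
for n,m in (("red",hit&((h<8)|(h>170))&(s>120)),("yellow",hit&(h>18)&(h<35)&(s>110)),("dark",hit&(s<90)&(v<70)),("high in tray",hit&(x>.1)&(x<.18)&(W[...,2]>.0075)&(W[...,2]<.06))):
    print(n,m.sum(),"jx",np.round(np.percentile(x[m],[0,50,100])*1e3) if m.any() else "", "jy",np.round(np.percentile(y[m],[0,50,100])*1e3) if m.any() else "","z",np.round(np.percentile(W[...,2][m],[0,50,100])*1e3) if m.any() else "")
c=im[140:245,195:255][:,:,::-1]; cv2.imwrite("pics/tray.png",cv2.resize(c,None,fx=5,fy=5,interpolation=cv2.INTER_CUBIC))
```

```text
red 96 jx [111. 121. 133.] jy [16. 29. 48.] z [ 5. 12. 19.]
yellow 14 jx [100. 105. 110.] jy [-21. -16. -13.] z [ 4.  8. 12.]
dark 20 jx [103. 106. 111.] jy [16. 23. 31.] z [ 5. 10. 13.]
high in tray 377 jx [100. 121. 180.] jy [-99.  15. 100.] z [ 8. 10. 28.]
```

View pics/tray.png

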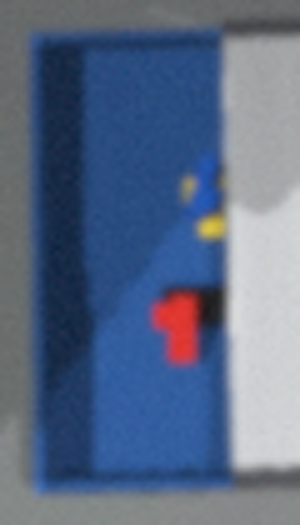

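All four tabs lie in the tray: blue over yellow at (205,190), red beside black at (185,320). Next I'll park the scraper and grasp the cover.

Run:
```python
from h import *
P=(.4807,-.3746); g=Rt(-100.5)
manip.move_ptp((*P,.12),g)
manip.move_l((*P,.040),max_speed=.12); manip.dwell(.1); b=F(4)
for z in np.arange(.037,.0310,-.001):
    manip.move_l((*P,z),max_speed=.03); manip.dwell(.05); f=F(3)-b; print(round(z,4),np.round(f,1))
    if f[2]>2.5: break
manip.set_gripper(1.0); st()
manip.move_l((*P,.15),max_speed=.2)
# to cover: settle estimate with clear views
manip.move_ptp((.35,.15,.25),Rt(-87.7))
for c in("top","side"):
    im,d=manip.grab_frame(c); W,H,ok=cloud(c,im,d); h,s=H[...,0],H[...,1]
    print(c,"cover",*rect(W,ok&box(W,.35,.65,.2,.5,-.01,.02)&(s>100)&(h>40)&(h<85)))
    print("handle",*rect(W,ok&box(W,.40,.6,.28,.42,.040,.056)))
    print("scr",*rect(W,ok&box(W,.3,.65,-.55,-.25,.06,.085)))
st()
```

```text
0.037 [-0.  -0.7 -0.1]
0.036 [ 0.3 -0.3 -0.2]
0.035 [0.1 0.1 0.1]
0.034 [-0.2 -0.3 -0.4]
0.033 [-0.4  0.5  4.5]
t 21.47 p [ 0.4807 -0.3746  0.033 ] F [-0.1  1.  -0.5] w 1.002 gf 0.0
top cover [491.5 351. ] [200.5 114.5] 2.77 n 3283 zmed 7.9
handle [490.9 349.6] [89.7 22.1] 2.46 n 374 zmed 47.4
scr [ 482.5 -374.9] [27.6 80.5] 79.46 n 443 zmed 71.9
side cover [492.8 347.8] [197.9 115.7] 2.06 n 924 zmed 8.2
handle [492.  347.6] [88.3 24.6] 1.46 n 131 zmed 47.6
scr [ 482.9 -376.5] [26.8 79.4] 79.65 n 531 zmed 72.2
t 24.28 p [0.3504 0.1496 0.2499] F [ 0.4 -0.5 -0.4] w 1.002 gf 0.0
```

Run:
```python
from h import *
P=(.4916,.3488); g=Rt(-87.7)
manip.move_ptp((*P,.13),g)
manip.move_l((*P,.017),max_speed=.15); st()
manip.set_gripper(0.0,50); st()
manip.move_l((*P,.06),max_speed=.1)
manip.move_l((*P,.20),max_speed=.2); manip.dwell(.1); st()
M=(.5686,-.0739)
manip.move_ptp((*M,.12),Rt(-89.5)); manip.dwell(.1); st()
a,_=manip.grab_frame("top"); im2,d2=manip.grab_frame("side"); W,H,ok=cloud("side",im2,d2)
m=ok&box(W,.4,.75,-.2,.1,.085,.13)&(H[...,1]>100)&(H[...,0]>40)&(H[...,0]<85); print(rect(W,m))
cv2.imwrite("pics/cov.png",cv2.resize(im2[150:270,180:340][:,:,::-1],None,fx=4.5,fy=4.5,interpolation=cv2.INTER_CUBIC))
```

```text
t 26.24 p [0.4922 0.349  0.0181] F [ 0.7 -0.8 -0.3] w 1.0 gf 0.0
t 26.86 p [0.4918 0.349  0.0174] F [-0.9  0.1  4.6] w 0.226 gf 50.4
t 28.39 p [0.491  0.3484 0.1983] F [ 0.4 -0.  -3.3] w 0.227 gf 49.4
t 30.1 p [ 0.5689 -0.073   0.1202] F [-0.2  0.8 -2.5] w 0.224 gf 49.4
(array([569.6, -74.5]), array([199.7, 114. ]), 0.57, 'n', 1885, 'zmed', 111.3)
```

View pics/cov.png

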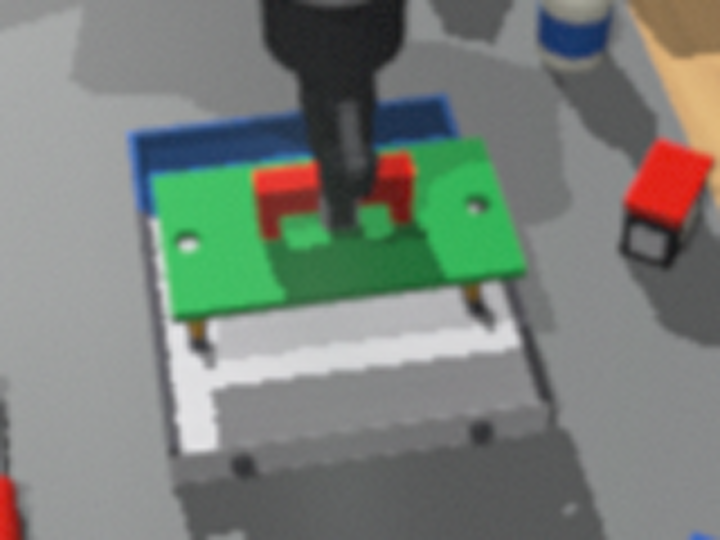

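The cover is held level, aligned to within 0.1° of the jig, with its holes at (188,243) and (477,206) above the pins. I'll lower it by feel, yielding to any side force.

```bash
cat > low.py <<'E'
from h import *
import sys
p=np.array([float(sys.argv[1]),float(sys.argv[2])]); z=float(sys.argv[3]); ang=float(sys.argv[4])
manip.move_l((*p,z),Rt(ang),max_speed=.1); manip.dwell(.2); 
b=F(8) if len(sys.argv)<6 else np.load("b.npy"); np.save("b.npy",b); print("base",np.round(b,2))
while z>.0445:
    z-=.002 if z>.0495 else .0007
    manip.move_l((*p,z),max_speed=.04); manip.dwell(.05); f=F(3)-b; tq=manip.current_ft_torque()
    print(round(z,4),np.round(p*1e3,1),"f",np.round(f,1),"tq",np.round(tq,2))
    if f[2]>8: break
    l=f[:2]; n=np.linalg.norm(l)
    if n>2: p=p+l/n*min((n-1)/13*.001,.001)
st()
E
python3 low.py .5680 -.0737 .076 -89.5
```

```text
base [-0.01 -0.23 -2.99]
0.074 [568.  -73.7] f [-0.2  0.6 -0.1] tq [-0.03  0.02  0.02]
0.072 [568.  -73.7] f [0.5 0.5 0.3] tq [-0.    0.04  0.06]
0.07 [568.  -73.7] f [0.1 0.7 0.4] tq [ 0.01 -0.05 -0.05]
0.068 [568.  -73.7] f [-0.1  0.7 -0.1] tq [-0.02 -0.   -0.03]
0.066 [568.  -73.7] f [-0.2  0.1 -0.1] tq [ 0.03  0.01 -0.04]
0.064 [568.  -73.7] f [ 0.4  0.2 -0.4] tq [-0.06  0.02  0.  ]
0.062 [568.  -73.7] f [ 1.4  1.2 -0.2] tq [ 0.19 -0.31  0.02]
0.06 [568.  -73.7] f [ 4.6  3.5 -1.2] tq [ 0.6  -0.83  0.09]
0.058 [568.3 -73.5] f [ 3.6  3.4 -1.7] tq [ 0.53 -0.82  0.17]
0.056 [568.5 -73.3] f [ 2.9  2.7 -0.9] tq [ 0.42 -0.6   0.13]
0.054 [568.7 -73.1] f [ 1.3  0.9 -0.4] tq [ 0.22 -0.3   0.11]
0.052 [568.7 -73.1] f [ 1.5  1.  -0.7] tq [ 0.17 -0.17  0.04]
0.05 [568.7 -73.1] f [ 1.1  0.7 -0.4] tq [ 0.12 -0.18  0.09]
0.048 [568.7 -73.1] f [ 0.5  0.6 -0.9] tq [ 0.08 -0.09 -0.  ]
0.0473 [568.7 -73.1] f [-0.1  0.7  2.3] tq [0.09 0.01 0.  ]
0.0466 [568.7 -73.1] f [-3.8  1.1 10.8] tq [0.19 0.58 0.07]
t 36.73 p [ 0.5687 -0.0731  0.0474] F [-4.3  0.6  7.4] w 0.224 gf 51.1
```

Run:
```python
from h import *
manip.set_gripper(1.0); manip.move_l((.5687,-.0731,.15),max_speed=.12); manip.move_ptp((.30,.25,.28),Rt(-89.5)); st()
for c in("top","side"):
    im,d=manip.grab_frame(c); W,H,ok=cloud(c,im,d); h,s=H[...,0],H[...,1]
    m=ok&box(W,.42,.72,-.2,.1,.025,.046)&(s>100)&(h>40)&(h<85); p=W[m]
    print(c,"cover",*rect(W,m)); print("tilt",np.linalg.lstsq(np.c_[p[:,:2],np.ones(len(p))],p[:,2],rcond=None)[0].round(4))
    print("scr",*rect(W,ok&box(W,.3,.65,-.55,-.25,.06,.085)))
    cv2.imwrite(f"pics/end_{c}.png",im[:,:,::-1])
```

```text
t 40.0 p [0.3005 0.2498 0.2798] F [-0.3 -0.5  0.1] w 1.002 gf 0.0
top cover [568.4 -74.2] [197.5 108.5] 0.32 n 3237 zmed 38.4
tilt [ 0.0004 -0.      0.0382]
scr [ 482.2 -375.2] [28.8 80. ] 79.42 n 446 zmed 72.2
side cover [569.8 -75.4] [197.5 112.6] 0.59 n 1757 zmed 38.6
tilt [0.0007 0.0034 0.0384]
scr [ 482.8 -377. ] [26.4 79.3] 80.23 n 527 zmed 72.3
```

View pics/end_top.png

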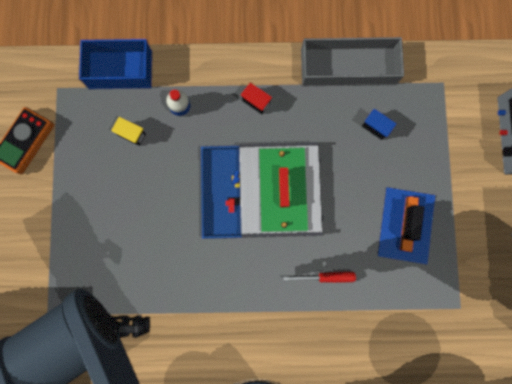

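The cover lies flush on the bed at (284,190) with both pins through its holes. The scraper stands on the pad at (412,223), the tabs are in the tray near (233,200), and the bystanders haven't moved.

```bash
python3 -c "
from bench import manip
print(manip.sign_off())"
```

```text
the job is handed in; nothing more can be done
None
```

I handed the job in at about 40 s of the 72 s allowed, with no verdict returned: the pictures and force readings show all four tabs in the tray, the scraper upright on its pad, and the cover flush over both pins.

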